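# Close the split candle mould and lock its draw latch

## Robot

A 6-joint arm with a two-finger parallel gripper is mounted at the origin on a cart in front of the work surface, level with it; the furniture and walls round the work are solid. World frame = base frame: x ahead of the robot, y to its left, z up, the work surface at z = 0. Lengths are in m, angles in rad, forces in N, time in s.
With the tool pointing down it reaches from about 0.35 to 0.85 m from the base axis. Payload 8.1 kg.
Tool frame: the origin (TCP) lies midway between the tips of the shut fingers; the grasp point (between the pads) lies 19 mm behind it; z points along the fingers, y is the line along which they close (so a half turn about z gives the same grasp; the last joint's range is limited). The gripper opens to 93 mm and grips with 3 to 60 N. Pads are 15 mm wide; open, the fingers measure 128 mm over their backs; the gripper's body (75 mm by 188 mm) begins 65 mm behind the grasp point.
Start: joints at [-1.319, 0.13, 1.488, -0, 1.523, -0.085], TCP at [0.198, -0.566, 0.219] pointing down, gripper open.
Joint ranges: [-2.96, 2.96], [-0.89, 2.26], [0.02, 2.5], [-1.34, 4.48], [0, 2.73], [-2.66, 2.66]. Speed limits (rad/s): [2.39, 2.39, 2.79, 3.14, 3.14, 3.14].

## Interface

Orientations are given as a rotation vector (axis times angle).
In Python, from plant import read_state, read_camera, camera_model, close_job gives the robot as it stands. The module is installed in compiled form; this text tells all that it offers.
- The arm moves only by the tool carry_out, never from a script. Its argument "moves" is a list of rows, each an object of numbers: "jaw": the finger opening in m, from 0 to 0.093; "dx", "dy", "dz": the shift along the tool's x, y, z in m; "yaw": the turn about the tool's z in rad. In form: [{"jaw": .., "dx": .., "dy": .., "dz": .., "yaw": ..}, ...]. A call has 1 to 8 rows; each row shifts and turns the commanded pose from where the row before left it, along the tool's axes as they then stand; what a row does not reach is not made up. A row lasts 1/8 s, in which the tool goes at most 62.5 mm and 10.7 degrees, less where a joint would pass 70% of its speed; a pose out of reach is approached as far as the arm can. A call is refused whole if a number of a shift passes 0.0625 or a number of a turn 0.188, either way. A call with a gripper value outside its range is refused whole. The fingers move at their own pace and stop on an object; "grip_force" is the grip in N (left out, the last holds). Time passes only in rows, so rows that do not move let the fingers close. It gives the time, the measured TCP pose, the force, the opening and the grip force at its end, in the units of the state.
- read_state(): the state, without advancing time (a new reading comes with each control period).
- read_camera(name): name is "side" or "top"; returns the picture (420x560x3 uint8, red, green, blue); there is no depth.
- camera_model(name): a dict with "camera_matrix" (3x3 intrinsics, pixels), "k1" (the pictures are not rectified: a ray, as slopes to the right and down, at radius r is drawn at 1 + k1 r^2 times it, then the intrinsics apply), "view" (4x4, takes a point from world to camera coordinates). Camera axes: x right, y up, looking along -z (the intrinsics and any distortion apply to the point x, -y, -z); pixel columns grow to the right and rows downward; lengths in m; the calibration is good to about 2 mm. A picture is of the moment at which its call begins. camera_model takes no time and is no camera call.
- close_job(): hands the job in; it is judged then, once.
The state is a dict: "t": time; "q": joint angles; "dq": joint speeds; "joint_torque": joint torques, N m; "tool_pos": TCP position; "orientation": TCP orientation; "force": force on the tool from outside, world axes, zero at the start; "wrist_torque": the same for the moment, N m; "opening": finger opening in m; "gripper_force": force on a finger pad.
Only numpy, scipy, OpenCV 4.12 (cv2) and the standard library are available. Lean on these libraries where they do the work, as an engineer would, in place of code of your own. Each camera call takes 0.05 s, during which the arm holds its last target. There are 200 camera calls.

## Task

Get the two-part candle mould ready for pouring: slide its loose half gently all the way home against the fixed half, then hook the wire loop of the latch over and behind the keeper hook, and push the lever down past its dead centre until it stays shut. Feel your way and force nothing, neither the block, the loop on the keeper nor the lever, and leave the dye bottle, the wax lump and the thermometer beside the mould where they are.

Things in the scene. Friction and masses are not known exactly. Their poses are not given: they have to be found in the camera images.
- mould_press: The two-part aluminium candle mould on its grey base plate (235 x 150 x 14 mm, rubber feet, does not move). Origin on the bench, x along the mould from the fixed half to the loose half, y across, z up. The halves meet at x = 0; both are 130 mm wide with tops 70 mm above the bench; fixed half x = -75 to 0. The draw latch sits on top, midway between two round pouring holes.
- sliding_half (a joint): The loose half, 55 mm long, on two guide rods (8 mm, 36 mm above the bench, 56 mm either side of the middle, up to 104 mm from the parting face). Value: gap between the halves in m, 0 = home, starts at 15 to 32 mm. Moves against 3 N of friction and stays where left; at 0 it meets a hard stop.
- push_face (a point): Middle of the loose half's flat upright end face, on the side away from the fixed half, 20 mm below its top edge. Push it in the press's -x direction.
- keeper: Steel hook plate screwed to the top of the loose half, 24 mm wide, 27 mm tall; its mouth opens away from the latch (+x). The upright plate leans back a little so a bar pulled towards the latch rides up under the lip.
- keeper_seat (a point): Where the middle of the loop's bar sits when hooked: 25 mm from the parting face, 90 mm above the bench, in the corner of the hook. Axes as the press. The lip above it ends 5 mm beyond this point (+x), its underside 3 to 4 mm above it, its top 8 mm. The bar (4 mm thick) must come down at least 8 mm beyond this point, to a few mm below it (free down to -14 mm), then be drawn back.
- lever_pivot (a point): Lever axle on the fixed half, across the mould: press x = -45, y = 0, z = 90 mm, 70 mm from keeper_seat when the half is home. The loop turns on a second axle on the lever, 16 mm from this one: with the lever shut it lies on the handle side, 0.209 rad below level.
- lever (a joint): Latch lever, rad: 0 = shut on its stop, handle pointing away from the keeper, 0.175 rad above level; grows as it swings up and over towards the keeper, limit 1.95. Friction holds it (0.05 N m). With the loop hooked and the half home it goes tight near 1.0 and needs about 10 N at the grip; dead centre is at 0.21, beyond which it snaps shut by itself.
- lever_handle: Steel tongue and black grip of the lever, 22 mm wide, 8 mm thick, reaching 64 mm from the lever axle. Its face that looks up when shut (towards the keeper when upright) lies 8 mm off the line from the axle; the grip spans 28 to 64 mm. Origin on the lever axle.
- handle_tip (a point): Near the grip's free end, in its mid-thickness, 60 mm from the lever axle.
- loop_barrels (a joint): Angle of the loop to the lever, rad; grows as the bar is lifted. The loop's slope above level is about this minus the lever value plus 0.04. Friction holds it where put (0.025 N m).
- wire_loop: Spring-loaded U of 4 mm steel wire, 41 mm wide outside, 33 mm between the legs, 82 mm from its axle on the lever to the bar. Pinch it across both legs from above. Pulled, it stretches up to 4 mm (40 N per mm). Origin on the loop's axle, x along the legs to the bar.
- loop_bar (a point): Middle of the loop's closed end, the bar that goes behind the keeper. With the lever fully open it reaches at most 13 mm beyond keeper_seat when the half is home, so the half must be home first.
- dye_bottle: Amber dropper bottle, 27 mm wide, 88 mm tall, upright beside the mould. Bystander. Origin under its middle.
- wax_lump: Pale wax lump, 44 x 56 x 33 mm. Bystander. Origin under its middle.
- thermometer: White probe thermometer lying on the bench, 179 mm long. Bystander. Origin under its middle.

How it is judged:
On the way, in this order (a step that is already met when the one before it is completed fails the run):
1. the loose half is home against the fixed half (value of joint sliding_half below 0.001 m), for 0.2 s.
2. the loop's bar is behind the keeper hook with the lever still open (x of loop_bar in the frame of keeper_seat between -0.004 and 0.0045 m and z of loop_bar in the frame of keeper_seat between -0.014 and 0.003 m and value of joint lever above 0.4 rad), for 0.2 s.
At the end, for the whole second after the job is handed in: The loose half is home (gap under 1 mm), the loop's bar sits in the keeper hook (within 4 mm along the mould, no more than 3 mm above or 6 mm below its seat) and the lever is shut past dead centre (under 0.06 rad from its stop) (value of joint sliding_half below 0.001 m and x of loop_bar in the frame of keeper_seat between -0.004 and 0.003 m and z of loop_bar in the frame of keeper_seat between -0.006 and 0.003 m and value of joint lever below 0.06 rad); the robot touches nothing.
It fails at once if the loose half is pushed with more than 40 N (contact force between the fingers and sliding_half above 40 N).
It fails at once if the loop is jammed on the keeper with more than 25 N before the lever is pushed (value of joint lever above 0.5 rad and contact force between each of the fingers, the arm and lever_handle below 1 N and contact force between wire_loop and keeper above 25 N).
It fails at once if the lever is pressed with more than 30 N (contact force between the fingers and lever_handle above 30 N).
It fails at once if the dye bottle, the wax lump or the thermometer is moved by more than 20 mm (distance of any of dye_bottle, wax_lump, thermometer from where it was at the start of the episode above 0.02 m).
It also fails if it takes over 70 s, if anything falls off the work surface, if the arm or the gripper's body presses on something with over 40 N, if the wrist force passes 120 N, or if a joint passes its speed limit or range.

## Working session

There is one attempt and no reset: what is moved stays moved. The work goes in short steps, Python scripts to look and compute and a tool call to move; the robot and the scene stay as the last step left them, time stands still between calls to the robot, and variables do not carry over. Pictures are saved under pics/ and viewed, at most 10 in all, crops included, and the job is handed in when it is done.

Besides the shell and the picture viewer there is one more tool, called after "Emit:" by a JSON object that holds its "op" and its "data". carry_out: Moves the arm, as the interface text tells. Its arguments: {"type":"object","properties":{"moves":{"type":"array","items":{"type":"object","properties":{"jaw":{"type":"number"},"dx":{"type":"number"},"dy":{"type":"number"},"dz":{"type":"number"},"yaw":{"type":"number"}}}},"grip_force":{"type":"number"}},"required":["moves"]}

```bash
mkdir -p pics; cat > h.py <<'E'
import numpy as np, cv2
from plant import read_state, read_camera, camera_model, close_job
def snap(n,f):
    im=read_camera(n); cv2.imwrite('pics/'+f,im[...,::-1]); return im
def proj(n,P):
    m=camera_model(n);P=np.atleast_2d(P);c=(np.c_[P,np.ones(len(P))]@np.array(m['view']).T)[:,:3]
    s=np.c_[c[:,0]/-c[:,2],-c[:,1]/-c[:,2]];r2=(s**2).sum(1,keepdims=True);s=s*(1+m['k1']*r2)
    K=np.array(m['camera_matrix']);return np.c_[s,np.ones(len(s))]@K.T[:,:2]
def ray(n,uv):
    m=camera_model(n);K=np.array(m['camera_matrix']);V=np.array(m['view'])
    d=np.linalg.solve(K,[uv[0],uv[1],1])[:2];s=d.copy()
    for _ in range(20): s=d/(1+m['k1']*(s@s))
    R=V[:3,:3];return -R.T@V[:3,3], R.T@np.array([s[0],-s[1],-1])
def onz(n,uv,z):
    o,d=ray(n,uv);return o+d*(z-o[2])/d[2]
def tri(a,b):
    (o1,d1),(o2,d2)=ray('top',a),ray('side',b)
    t=np.linalg.lstsq(np.c_[d1,-d2],o2-o1,rcond=None)[0];p,q=o1+d1*t[0],o2+d2*t[1]
    return (p+q)/2,np.linalg.norm(p-q)
E
python3 - <<'E'
from h import *
np.set_printoptions(precision=4,suppress=True)
for n in('top','side'):
    snap(n,n+'0.png'); m=camera_model(n);o,d=ray(n,(280,210));print(n,o,d,m['camera_matrix'],m['k1'])
print(read_state())
E
```

```text
top [0.4932 0.0491 0.9508] [ 0.0748 -0.0122 -0.9974] [[531.3778   0.     272.6082]
 [  0.     531.3778 218.6219]
 [  0.       0.       1.    ]] -0.1490598527205867
side [0.4683 0.8078 0.4495] [ 0.0835 -0.9086 -0.4096] [[412.9158   0.     281.3066]
 [  0.     412.9158 215.5738]
 [  0.       0.       1.    ]] -0.08815687898747619
{'t': 0.1, 'q': array([-1.3194,  0.1311,  1.4892, -0.    ,  1.523 , -0.0854]), 'dq': array([-0.0003, -0.0029, -0.0014,  0.0016, -0.0015,  0.0012]), 'joint_torque': array([  0.0013, -56.134 , -49.3097,   0.077 ,   0.029 ,  -0.    ]), 'tool_pos': array([ 0.1981, -0.5658,  0.2177]), 'orientation': array([-3.0955, -0.5262,  0.0003]), 'force': array([-0.3469, -0.5408, -0.1993]), 'wrist_torque': array([-0.0524, -0.0463, -0.0152]), 'gripper_force': 0.0, 'opening': 0.09254077198400695}
```

View pics/top0.png

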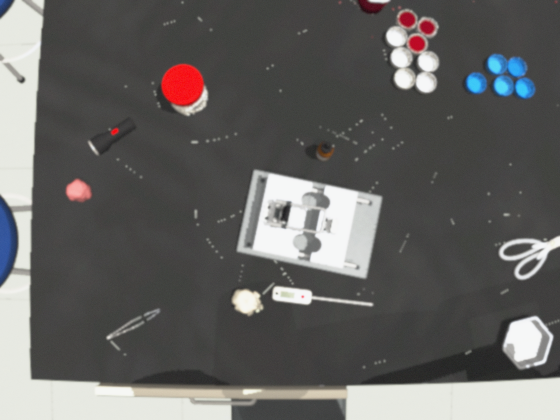

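View pics/side0.png

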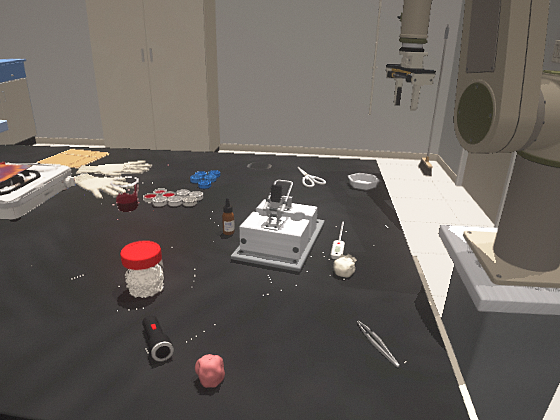

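The top view shows the press at about (310,223), with its long axis along image right. The black grip is near (280,213), the keeper near (328,225), and the rods stick out on the right. The bottle is at (324,152), the wax at (246,301) and the thermometer at (292,296). Next I'll take enlarged crops.

```bash
python3 - <<'E'
import cv2,numpy as np
a=cv2.imread('pics/top0.png')[160:290,230:390];b=cv2.imread('pics/side0.png')[172:272,225:335]
a=cv2.resize(a,(800,650)[:2],interpolation=cv2.INTER_CUBIC)[:600];cv2.imwrite('pics/topc.png',a)
cv2.imwrite('pics/sidec.png',cv2.resize(b,(660,600),interpolation=cv2.INTER_CUBIC))
E
```

```text
(no output)
```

View pics/topc.png

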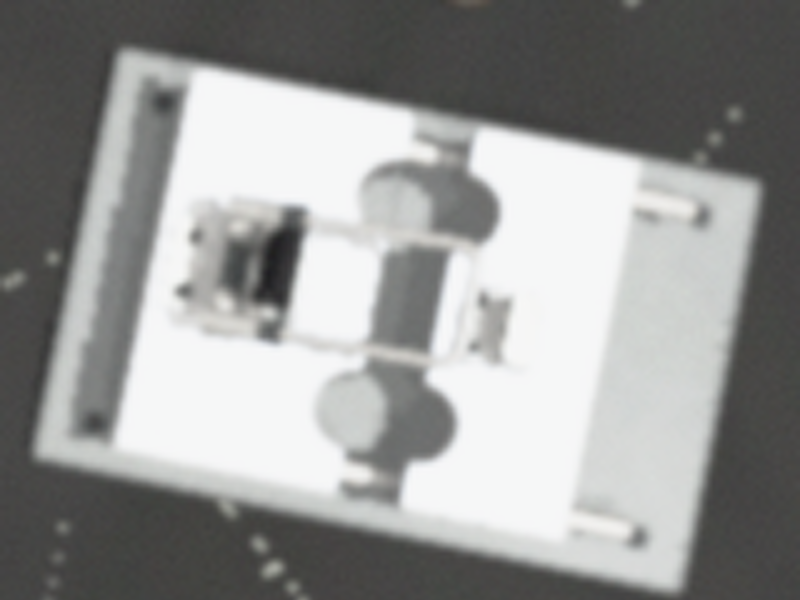

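View pics/sidec.png

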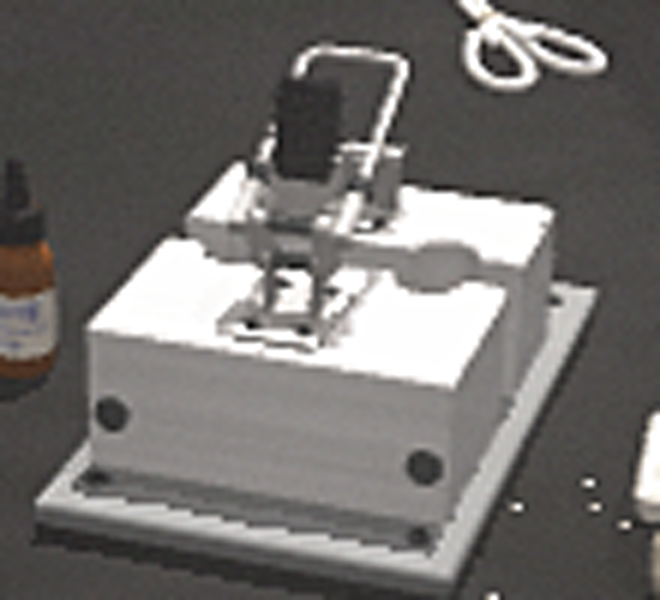

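The crops show the lever standing nearly upright, the loop raised towards the keeper, and the gap at crop x of about 415–475. The fixed half is on the left. Next I'll compute the press frame.

```bash
cat >> h.py <<'E'
T=lambda x,y:(230+x/5-.4,160+y/5-.4)
S=lambda x,y:(225+x/6-.42,172+y/6-.42)
E
python3 - <<'E'
from h import *
np.set_printoptions(precision=4,suppress=True)
for n,a,z in [('fixTL',(190,68),.07),('fixBL',(113,445),.07),('fixTR',(415,110),.07),('fixBR',(341,487),.07),('looTL',(475,128),.07),('looTR',(642,158),.07),('looBR',(567,543),.07),('bTL',(120,48),.014),('bTR',(762,182),.014),('bBR',(682,592),.014),('bBL',(35,460),.014)]: print(n,onz('top',T(*a),z))
print('tri fixTL',tri(T(190,68),S(90,330)),'fixBL',tri(T(113,445),S(458,385)))
print('tri looTR/..',tri(T(567,543),S(553,212)))
print('barL',tri(T(475,243),S(305,52)),'barR',tri(T(455,358),S(405,65)))
E
```

```text
fixTL [0.6209 0.0591 0.07  ]
fixBL [0.4951 0.0844 0.07  ]
fixTR [ 0.6069 -0.0161  0.07  ]
fixBR [0.4813 0.0089 0.07  ]
looTL [ 0.6009 -0.0361  0.07  ]
looTR [ 0.5909 -0.0921  0.07  ]
looBR [ 0.4627 -0.0661  0.07  ]
bTL [0.6362 0.0846 0.014 ]
bTR [ 0.5887 -0.1441  0.014 ]
bBR [ 0.4433 -0.1143  0.014 ]
bBL [0.4899 0.1141 0.014 ]
tri fixTL (array([0.6205, 0.059 , 0.0695]), np.float64(0.000912930949937809)) fixBL (array([0.4938, 0.0843, 0.0702]), np.float64(0.0026643517542688034))
tri looTR/.. (array([ 0.4632, -0.0663,  0.0684]), np.float64(0.001281770294221022))
barL (array([ 0.5565, -0.0289,  0.1422]), np.float64(0.00027216445278270324)) barR (array([ 0.5207, -0.0228,  0.1414]), np.float64(0.0017439159092082286))
```

Emit:
{"op": "carry_out", "data": {"moves": [{"jaw":0,"yaw":-0.172},{"yaw":-0.172},{"yaw":-0.172},{"yaw":-0.172},{"yaw":-0.172},{"yaw":-0.173},{"dx":0.02,"dy":0.01},{"dx":0.05,"dy":0.022}]}}

```text
invalid input at $.moves[0]: expected keys jaw, dx, dy, dz, yaw
```

Emit:
{"op": "carry_out", "data": {"moves": [{"dx":0.05,"dy":0.022},{"dx":0.05,"dy":0.022},{"dx":0.05,"dy":0.022},{"dx":0.05,"dy":0.022},{"dx":0.05,"dy":0.022},{"dx":0.05,"dy":0.022},{"dx":0.05,"dy":0.022},{}]}}

```text
invalid input at $.moves[0]: expected keys jaw, dx, dy, dz, yaw
```

```bash
cat >> h.py <<'E'
O=np.array([.5437,-.0027,0]);A=-0.201
def topress(p):
    d=np.array(p)-O;X=np.array([np.sin(A),-np.cos(A)]);Y=np.array([np.cos(A),np.sin(A)])
    return np.array([d[:2]@X,d[:2]@Y,d[2]])*1000
def fromp(x,y,z):
    x,y,z=x/1e3,y/1e3,z/1e3
    return O+[x*np.sin(A)+y*np.cos(A),-x*np.cos(A)+y*np.sin(A),z]
def st():
    s=read_state();a=2*np.arctan2(s['orientation'][1],s['orientation'][0])
    print('t',round(s['t'],2),'press',topress(s['tool_pos']).round(1),'q',s['q'].round(2),'F',s['force'].round(1),'toolx-yaw',round((a%(2*np.pi)),3),'open',round(s['opening'],4),'g',s['gripper_force'])
E
python3 -c "
from h import *
st()
print([topress(onz('top',p,.05)) for p in [(324,152),(246,301),(292,296)]])"
```

```text
t 0.1 press [ 620.7 -226.2  217.7] q [-1.32  0.13  1.49 -0.    1.52 -0.09] F [-0.3 -0.5 -0.2] toolx-yaw 0.337 open 0.0925 g 0.0
[array([ 10.67932085, 121.59519101,  50.        ]), array([ -68.82163748, -153.98497993,   50.        ]), array([   5.614583  , -130.07481965,   50.        ])]
```

Emit:
{"op": "carry_out", "data": {"moves": [{"jaw":0,"dx":0,"dy":0,"dz":0,"yaw":-0.172},{"jaw":0,"dx":0,"dy":0,"dz":0,"yaw":-0.172},{"jaw":0,"dx":0,"dy":0,"dz":0,"yaw":-0.172},{"jaw":0,"dx":0,"dy":0,"dz":0,"yaw":-0.172},{"jaw":0,"dx":0,"dy":0,"dz":0,"yaw":-0.172},{"jaw":0,"dx":0,"dy":0,"dz":0,"yaw":-0.173},{"jaw":0,"dx":0.02,"dy":0.01,"dz":0,"yaw":0},{"jaw":0,"dx":0.05,"dy":0.022,"dz":0,"yaw":0}]}}

```text
t: 1.1
tool_pos: [0.2436, -0.5034, 0.218]
orientation: [-2.439, -1.979, -0.001]
force: [1.3, 0.5, 1.0]
opening: 0.0174
gripper_force: 0.0
```

Emit:
{"op": "carry_out", "data": {"moves": [{"jaw":0,"dx":0.05,"dy":0.022,"dz":0,"yaw":0},{"jaw":0,"dx":0.05,"dy":0.022,"dz":0,"yaw":0},{"jaw":0,"dx":0.05,"dy":0.022,"dz":0,"yaw":0},{"jaw":0,"dx":0.05,"dy":0.022,"dz":0,"yaw":0},{"jaw":0,"dx":0.05,"dy":0.022,"dz":0,"yaw":0},{"jaw":0,"dx":0.05,"dy":0.022,"dz":0,"yaw":0},{"jaw":0,"dx":0.05,"dy":0.022,"dz":0,"yaw":0},{"jaw":0,"dx":0,"dy":0,"dz":0,"yaw":0}]}}

```text
t: 2.1
tool_pos: [0.4657, -0.1876, 0.2183]
orientation: [-2.43, -1.989, -0.001]
force: [-0.3, 0.2, -0.4]
opening: 0.0004
gripper_force: 0.0
```

```bash
python3 -c "
from h import *
st()"
```

```text
t 2.1 press [196.8 -39.5 218.3] q [-0.49 -0.14  1.76  0.    1.52 -0.29] F [-0.3  0.2 -0.4] toolx-yaw 1.372 open 0.0004 g 0.0
```

Emit:
{"op": "carry_out", "data": {"moves": [{"jaw":0,"dx":0.042,"dy":0.02,"dz":0.02,"yaw":0},{"jaw":0,"dx":0.042,"dy":0.0195,"dz":0.02,"yaw":0},{"jaw":0,"dx":0,"dy":0,"dz":0.055,"yaw":0},{"jaw":0,"dx":0,"dy":0,"dz":0.06,"yaw":0},{"jaw":0,"dx":0.01,"dy":0,"dz":0,"yaw":0},{"jaw":0,"dx":0.01,"dy":0,"dz":0,"yaw":0}]}}

```text
t: 2.85
tool_pos: [0.5248, -0.0977, 0.0657]
orientation: [2.434, 1.984, 0.002]
force: [0.7, -0.9, 1.3]
opening: 0.0007
gripper_force: 0.0
```

```bash
python3 -c "
from h import *
st()"
```

```text
t 2.85 press [96.9  0.4 65.7] q [-0.28  0.08  1.83  0.    1.23 -0.08] F [ 0.7 -0.9  1.3] toolx-yaw 1.368 open 0.0007 g 0.0
```

Emit:
{"op": "carry_out", "data": {"moves": [{"jaw":0,"dx":0.004,"dy":0,"dz":0,"yaw":0},{"jaw":0,"dx":0.003,"dy":0,"dz":0,"yaw":0},{"jaw":0,"dx":0.003,"dy":0,"dz":0,"yaw":0},{"jaw":0,"dx":0.002,"dy":0,"dz":0,"yaw":0}]}}

```text
t: 3.35
tool_pos: [0.5269, -0.0867, 0.0645]
orientation: [2.432, 1.986, 0.0]
force: [0.1, -3.4, 3.0]
opening: 0.0007
gripper_force: 1.6
```

```bash
python3 -c "
from h import *
st()"
```

```text
t 3.35 press [85.7  0.3 64.5] q [-0.26  0.08  1.83 -0.    1.23 -0.06] F [ 0.1 -3.4  3. ] toolx-yaw 1.37 open 0.0007 g 1.63261572830379
```

Emit:
{"op": "carry_out", "data": {"moves": [{"jaw":0,"dx":0.0025,"dy":0,"dz":0,"yaw":0},{"jaw":0,"dx":0.0025,"dy":0,"dz":0,"yaw":0},{"jaw":0,"dx":0.0025,"dy":0,"dz":0,"yaw":0},{"jaw":0,"dx":0.0025,"dy":0,"dz":0,"yaw":0},{"jaw":0,"dx":0.0025,"dy":0,"dz":0,"yaw":0},{"jaw":0,"dx":0,"dy":0,"dz":0,"yaw":0}]}}

```text
t: 4.1
tool_pos: [0.5286, -0.0733, 0.0634]
orientation: [-2.432, -1.987, 0.0]
force: [0.8, -1.4, 0.9]
opening: 0.0004
gripper_force: 0.6
```

```bash
python3 -c "
from h import *
st()"
```

```text
t 4.1 press [72.2 -0.7 63.4] q [-0.23  0.09  1.83  0.    1.23 -0.03] F [ 0.8 -1.4  0.9] toolx-yaw 1.37 open 0.0004 g 0.6499276316092883
```

Emit:
{"op": "carry_out", "data": {"moves": [{"jaw":0,"dx":0.0015,"dy":0,"dz":0,"yaw":0},{"jaw":0,"dx":0.0015,"dy":0,"dz":0,"yaw":0},{"jaw":0,"dx":0.001,"dy":0,"dz":0,"yaw":0},{"jaw":0,"dx":0.001,"dy":0,"dz":0,"yaw":0},{"jaw":0,"dx":0.001,"dy":0,"dz":0,"yaw":0}]}}

```text
t: 4.72
tool_pos: [0.5296, -0.0679, 0.0634]
orientation: [-2.433, -1.987, 0.001]
force: [-0.8, -2.6, -0.3]
opening: 0.0007
gripper_force: 1.6
```

Emit:
{"op": "carry_out", "data": {"moves": [{"jaw":0,"dx":0.001,"dy":0,"dz":0,"yaw":0},{"jaw":0,"dx":0.0007,"dy":0,"dz":0,"yaw":0}]}}

```text
t: 4.97
tool_pos: [0.53, -0.0662, 0.0634]
orientation: [-2.433, -1.987, 0.001]
force: [-1.0, -2.2, -0.6]
opening: 0.0005
gripper_force: 1.5
```

```bash
python3 -c "
from h import *
st()"
```

```text
t 4.97 press [64.9 -0.7 63.4] q [-0.22  0.09  1.83 -0.    1.23 -0.02] F [-1.  -2.2 -0.6] toolx-yaw 1.37 open 0.0005 g 1.5401676669716835
```

Emit:
{"op": "carry_out", "data": {"moves": [{"jaw":0,"dx":0.0008,"dy":0,"dz":0,"yaw":0},{"jaw":0,"dx":0.0007,"dy":0,"dz":0,"yaw":0}]}}

```text
t: 5.22
tool_pos: [0.5301, -0.0658, 0.0634]
orientation: [2.433, 1.987, -0.003]
force: [-4.1, -10.2, -0.4]
opening: 0.0004
gripper_force: 5.0
```

Emit:
{"op": "carry_out", "data": {"moves": [{"jaw":0,"dx":0.0007,"dy":0,"dz":0,"yaw":0},{"jaw":0,"dx":0.0005,"dy":0,"dz":0,"yaw":0}]}}

```text
t: 5.48
tool_pos: [0.5301, -0.0657, 0.0635]
orientation: [2.432, 1.986, -0.005]
force: [-4.6, -13.6, -0.1]
opening: 0.0005
gripper_force: 7.3
```

Emit:
{"op": "carry_out", "data": {"moves": [{"jaw":0,"dx":0.0005,"dy":0,"dz":0,"yaw":0},{"jaw":0,"dx":0,"dy":0,"dz":0,"yaw":0}]}}

```text
t: 5.72
tool_pos: [0.5301, -0.0657, 0.0635]
orientation: [2.432, 1.985, -0.006]
force: [-4.7, -14.2, -0.3]
opening: 0.0007
gripper_force: 7.7
```

Emit:
{"op": "carry_out", "data": {"moves": [{"jaw":0,"dx":-0.02,"dy":0,"dz":0,"yaw":0},{"jaw":0,"dx":-0.05,"dy":0,"dz":0,"yaw":0},{"jaw":0.07,"dx":0,"dy":0,"dz":-0.05,"yaw":0},{"jaw":0.07,"dx":0,"dy":0,"dz":-0.06,"yaw":0},{"jaw":0.07,"dx":-0.05,"dy":0,"dz":-0.03,"yaw":0},{"jaw":0.07,"dx":0,"dy":0,"dz":0,"yaw":0}]}}

```text
t: 6.48
tool_pos: [0.5087, -0.1835, 0.2077]
orientation: [2.431, 1.98, 0.005]
force: [-0.6, 0.2, -1.1]
opening: 0.036
gripper_force: 0.0
```

```bash
python3 - <<'E'
from h import *
st()
a=snap('top','top1.png');b=snap('side','side1.png')
a=cv2.resize(a[175:265,265:355,::-1],(600,600),interpolation=cv2.INTER_CUBIC)
b=cv2.resize(b[172:232,250:310,::-1],(600,600),interpolation=cv2.INTER_CUBIC)[:600]
c=np.hstack([cv2.resize(a,(400,400)),cv2.resize(b,(400,400))])
cv2.imwrite('pics/c1.png',c)
E
```

```text
t 6.47 press [184.1   1.8 207.7] q [-0.44 -0.03  1.68  0.    1.49 -0.24] F [-0.6  0.2 -1.1] toolx-yaw 1.367 open 0.036 g 0.0
```

View pics/c1.png

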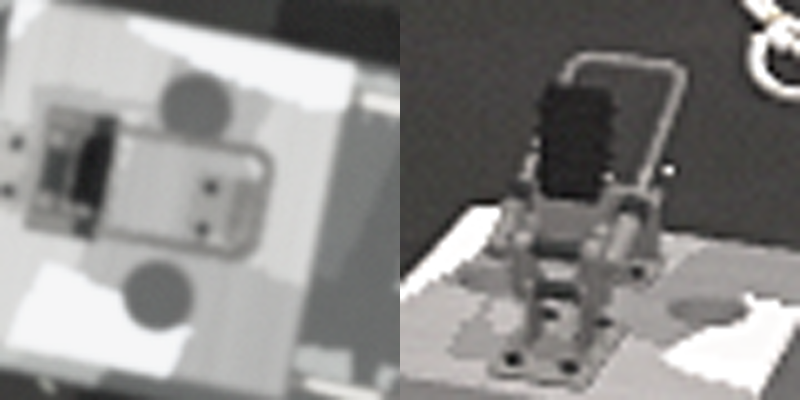

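The half is home with no gap, the lever is upright, and the loop bar's middle is near (256,203) in the left crop and (627,62) in the right crop. Next I'll triangulate.

```bash
python3 - <<'E'
from h import *
np.set_printoptions(precision=1,suppress=True)
T=lambda x,y:(265+x/4.444-.4,175+y/4.444-.4)
S=lambda x,y:(250+(x-400)/6.667-.4,172+y/6.667-.4)
def f(n,a,b):
    p,e=tri(T(*a),S(*b));print(n,topress(p),e*1e3)
f('barmid',(256,203),(627,62)); 
f('barL',(266,158),(573,70)); f('barR',(245,248),(680,74))
f('gripTip',(105,177),(578,88))
inv=lambda n,p:proj(n,fromp(*p))[0]
for nm,p in [('seat',(25,0,90)),('lipend y+12',(30,12,98)),('lipend y-12',(30,-12,98)),('halfend y+',(55,65,70)),('halfend y-',(55,-65,70)),('pivot',(-45,0,90))]:
    u=(inv('top',p)+.4-[265,175])*4.444; v=(inv('side',p)+.4-[250,172])*6.667+[400,0]; print(nm,u,v)
E
```

```text
barmid [ 23.  -1. 143.] 0.04840599093671512
barL [ 23.5  16.4 137.8] 2.058213766706219
barR [ 22.8 -17.8 141.2] 2.029935452677221
gripTip [-29.9  -2.3 153. ] 2.232440706330575
seat [248.5 209.5] [622.7 210.4]
lipend y+12 [270.4 178.7] [593. 178.]
lipend y-12 [257.5 243.5] [662.3 187.3]
halfend y+ [355.4  59.1] [468.5 206.7]
halfend y- [288.2 399. ] [831.4 257.1]
pivot [ 60.8 171.1] [557.2 294.8]
```

Emit:
{"op": "carry_out", "data": {"moves": [{"jaw":0.065,"dx":0.05,"dy":-0.0025,"dz":0,"yaw":0},{"jaw":0.065,"dx":0.06,"dy":0,"dz":0,"yaw":0},{"jaw":0.065,"dx":0.06,"dy":0,"dz":0,"yaw":0},{"jaw":0.065,"dx":0,"dy":0,"dz":0,"yaw":0},{"jaw":0.065,"dx":0,"dy":0,"dz":0,"yaw":0}]}}

```text
t: 7.2
tool_pos: [0.5376, -0.0128, 0.2022]
orientation: [-2.43, -1.989, 0.003]
force: [0.2, -0.1, -0.0]
opening: 0.0651
gripper_force: 0.0
```

```bash
python3 -c "
from h import *
st()"
```

```text
t 7.2 press [ 11.1  -3.9 202.2] q [-0.12 -0.03  1.68 -0.    1.49  0.08] F [ 0.2 -0.1 -0. ] toolx-yaw 1.372 open 0.0651 g 0.0
```

Emit:
{"op": "carry_out", "data": {"moves": [{"jaw":0.065,"dx":-0.001,"dy":0.003,"dz":0.034,"yaw":0},{"jaw":0.065,"dx":0,"dy":0,"dz":0.04,"yaw":0},{"jaw":0.065,"dx":0,"dy":0,"dz":0,"yaw":0},{"jaw":0.036,"dx":0,"dy":0,"dz":0,"yaw":0},{"jaw":0.036,"dx":0,"dy":0,"dz":0,"yaw":0},{"jaw":0.036,"dx":0,"dy":0,"dz":0,"yaw":0}], "grip_force": 6}}

```text
t: 7.95
tool_pos: [0.5417, -0.0157, 0.1312]
orientation: [2.432, 1.986, 0.001]
force: [-5.3, -2.3, 2.3]
opening: 0.0408
gripper_force: 6.0
```

```bash
python3 - <<'E'
from h import *
st()
a=snap('top','top2.png');b=snap('side','side2.png')
b=cv2.resize(b[142:232,225:345,::-1],(800,600),interpolation=cv2.INTER_CUBIC)
cv2.imwrite('pics/c2.png',b)
E
```

```text
t 7.95 press [ 13.1   0.6 131.2] q [-0.12  0.03  1.75 -0.    1.35  0.08] F [-5.3 -2.3  2.3] toolx-yaw 1.37 open 0.0408 g 6.026683375239372
```

View pics/c2.png

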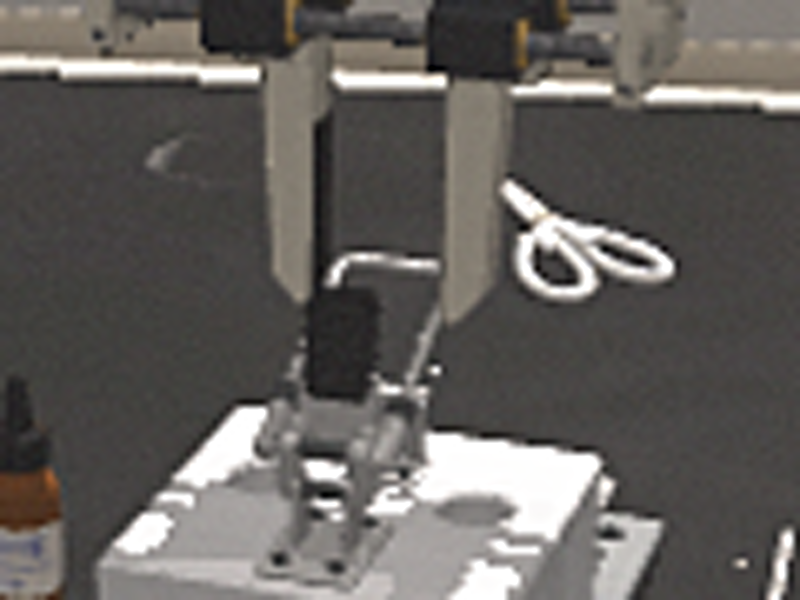

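Both fingers have the legs (opening 40.8 mm), with the bar just ahead of them and the grip clear. Next I'll carry the bar out over the keeper.

Emit:
{"op": "carry_out", "data": {"moves": [{"jaw":0.036,"dx":-0.002,"dy":-0.001,"dz":0.003,"yaw":0},{"jaw":0.036,"dx":-0.002,"dy":0,"dz":0.004,"yaw":0},{"jaw":0.036,"dx":-0.002,"dy":0,"dz":0.005,"yaw":0}]}}

```text
t: 8.43
tool_pos: [0.5393, -0.0207, 0.1174]
orientation: [-2.433, -1.988, -0.002]
force: [1.1, 1.9, -0.1]
opening: 0.0404
gripper_force: 6.0
```

```bash
python3 -c "
from h import *
st()"
```

```text
t 8.43 press [ 18.5  -0.7 117.4] q [-0.13  0.04  1.77  0.    1.33  0.07] F [ 1.1  1.9 -0.1] toolx-yaw 1.37 open 0.0404 g 6.000851020216942
```

Emit:
{"op": "carry_out", "data": {"moves": [{"jaw":0.036,"dx":-0.002,"dy":0,"dz":0.003,"yaw":0},{"jaw":0.036,"dx":-0.002,"dy":0,"dz":0.003,"yaw":0},{"jaw":0.036,"dx":-0.0015,"dy":0,"dz":0.003,"yaw":0},{"jaw":0.036,"dx":-0.001,"dy":0,"dz":0.001,"yaw":0},{"jaw":0.036,"dx":0,"dy":0,"dz":0,"yaw":0}]}}

```text
t: 9.05
tool_pos: [0.5378, -0.0272, 0.1076]
orientation: [-2.433, -1.987, -0.0]
force: [2.8, 4.6, -1.1]
opening: 0.0406
gripper_force: 6.0
```

```bash
python3 - <<'E'
from h import *
st()
a=snap('top','top3.png');b=snap('side','side3.png')
a=cv2.resize(a[185:245,275:355,::-1],(800,600),interpolation=cv2.INTER_CUBIC)
b=cv2.resize(b[162:222,240:320,::-1],(800,600),interpolation=cv2.INTER_CUBIC)
cv2.imwrite('pics/c3.png',np.vstack([cv2.resize(a,(400,300)),cv2.resize(b,(400,300))]))
E
```

```text
t 9.05 press [ 25.2  -0.9 107.6] q [-0.15  0.05  1.78  0.    1.31  0.06] F [ 2.8  4.6 -1.1] toolx-yaw 1.37 open 0.0406 g 5.991433784365654
```

View pics/c3.png

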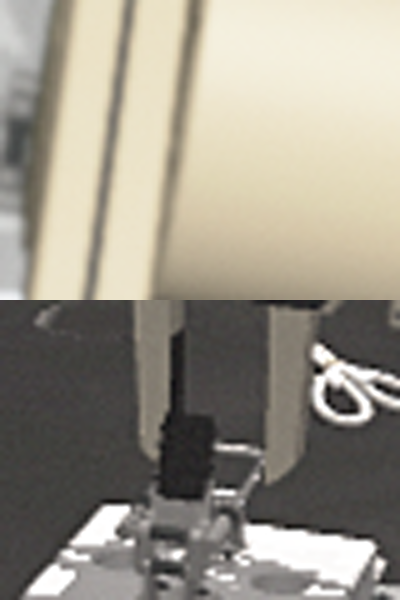

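```bash
python3 - <<'E'
from h import *
np.set_printoptions(precision=1,suppress=True)
for p in [(35,0,114),(31,0,114),(35,0,110),(30,0,116)]: print(p,proj('side',fromp(*p))[0], 'obs bar ~ 287.5,192')
for th in (1.4,1.5,1.6,1.7,1.8,1.9):
    h=np.pi-.175-th; ax=np.pi+.209-th
    tip=[-45+64*np.cos(h),0,90+64*np.sin(h)]
    print(th,proj('side',fromp(*tip))[0],'tip', 'axle',-45+16*np.cos(ax),90+16*np.sin(ax))
im=cv2.imread('pics/side3.png');g=cv2.cvtColor(im,cv2.COLOR_BGR2GRAY)
print(g[178:204,277]);print(g[180:206,287]);print(cv2.cvtColor(cv2.imread('pics/side1.png'),cv2.COLOR_BGR2GRAY)[178:204,277])
E
```

```text
(35, 0, 114) [284.5 191.5] obs bar ~ 287.5,192
(31, 0, 114) [284.  192.1] obs bar ~ 287.5,192
(35, 0, 110) [284.5 193.2] obs bar ~ 287.5,192
(30, 0, 116) [283.9 191.4] obs bar ~ 287.5,192
1.4 [273.5 186.7] tip axle -50.93170108188946 104.85984260600063
1.5 [274.5 185.8] tip axle -49.41855842547304 105.3777872738792
1.6 [275.5 185.2] tip axle -47.861266993850506 105.74208217453783
1.7 [276.4 184.9] tip axle -46.27538672823455 105.949087393749
1.8 [277.3 185. ] tip axle -44.67676322001687 105.99673460378918
1.9 [278.1 185.3] tip axle -43.08136938685691 105.88454772948573
[ 75  77  73  74  72  78  68  43  41  41  38  36  41  38  38  39  40  35
  36  42  41  39  37  25  90 121]
[ 71  72  76  75  72  68  69  72  67  65  52 232 124  67  66  69  69  68
  64  58 142 128 150 127  82  59]
[ 67  63 166 104  64  70  75  43  36  37  45  35  39  38  39  40  36  40
  35  36  38  36  39  27  87 117]
```

```bash
python3 - <<'E'
from h import *
for f in('side1','side2','side3'):
    g=cv2.cvtColor(cv2.imread(f'pics/{f}.png'),cv2.COLOR_BGR2GRAY)[180:206,262:292].astype(int)
    m=(g<50); m[:, :]=m; n,l,s,c=cv2.connectedComponentsWithStats(m.astype(np.uint8))
    i=1+np.argmax(s[1:,4]);print(f,s[i]+[262,180,0,0,0],c[i]+[262,180])
    for r in range(4,20,3): k=np.where(l[r]==i)[0];print(r+180,k.min()+262 if len(k) else None,k.max()+262 if len(k) else None)
E
```

```text
side1 [270 185  12  17 170] [275.58235294 192.78823529]
184 None None
187 271 281
190 271 280
193 271 280
196 271 280
199 271 279
side2 [270 180  12  22 180] [275.5        192.23888889]
184 272 272
187 271 281
190 271 280
193 271 280
196 271 280
199 271 280
side3 [271 180  12  22 179] [276.56424581 192.02234637]
184 274 276
187 272 282
190 273 281
193 272 281
196 272 281
199 272 280
```

Emit:
{"op": "carry_out", "data": {"moves": [{"jaw":0.036,"dx":-0.001,"dy":0,"dz":0.003,"yaw":0},{"jaw":0.036,"dx":0,"dy":0,"dz":0.003,"yaw":0},{"jaw":0.036,"dx":0,"dy":0,"dz":0.003,"yaw":0},{"jaw":0.036,"dx":0,"dy":0,"dz":0.002,"yaw":0}]}}

```text
t: 9.65
tool_pos: [0.5375, -0.0287, 0.0964]
orientation: [2.433, 1.987, -0.001]
force: [0.0, 0.0, 0.5]
opening: 0.0405
gripper_force: 6.0
```

Emit:
{"op": "carry_out", "data": {"moves": [{"jaw":0.036,"dx":0,"dy":0,"dz":0.002,"yaw":0},{"jaw":0.036,"dx":0,"dy":0,"dz":0.002,"yaw":0}]}}

```text
t: 9.9
tool_pos: [0.5376, -0.0283, 0.0925]
orientation: [2.433, 1.987, -0.0]
force: [0.7, -0.3, -0.3]
opening: 0.0405
gripper_force: 6.0
```

```bash
python3 -c "
from h import *
st()"
```

```text
t 9.9 press [26.3 -0.9 92.5] q [-0.15  0.06  1.8  -0.    1.28  0.05] F [ 0.7 -0.3 -0.3] toolx-yaw 1.37 open 0.0405 g 5.9990061074495316
```

Emit:
{"op": "carry_out", "data": {"moves": [{"jaw":0.036,"dx":0,"dy":0,"dz":0.002,"yaw":0},{"jaw":0.036,"dx":0,"dy":0,"dz":0.002,"yaw":0},{"jaw":0.036,"dx":0,"dy":0,"dz":0.002,"yaw":0}]}}

```text
t: 10.28
tool_pos: [0.5376, -0.0281, 0.0866]
orientation: [-2.433, -1.987, -0.0]
force: [1.8, 1.3, 0.6]
opening: 0.0406
gripper_force: 6.0
```

Emit:
{"op": "carry_out", "data": {"moves": [{"jaw":0.036,"dx":0,"dy":0,"dz":0.002,"yaw":0},{"jaw":0.036,"dx":0,"dy":0,"dz":0.002,"yaw":0},{"jaw":0.036,"dx":0,"dy":0,"dz":0.0015,"yaw":0},{"jaw":0.036,"dx":0,"dy":0,"dz":0,"yaw":0}]}}

```text
t: 10.78
tool_pos: [0.5375, -0.0283, 0.081]
orientation: [-2.433, -1.987, 0.0]
force: [2.2, 0.7, 0.3]
opening: 0.0406
gripper_force: 6.0
```

```bash
python3 - <<'E'
from h import *
st()
b=snap('side','side4.png')
g=cv2.cvtColor(b[...,::-1],cv2.COLOR_BGR2GRAY)
b=cv2.resize(b[162:222,240:320,::-1],(800,600),interpolation=cv2.INTER_CUBIC)
cv2.imwrite('pics/c4.png',b)
for p in [(35,0,85),(35,0,90),(25,0,98)]: print(p,proj('side',fromp(*p))[0])
for p in [(30,-12,98),(35,-16,86),(35,-16,94)]: print(p,(proj('side',fromp(*p))[0]-[240,162])*10)
E
```

```text
t 10.78 press [26.3 -1.  81. ] q [-0.15  0.08  1.81 -0.    1.26  0.05] F [2.2 0.7 0.3] toolx-yaw 1.37 open 0.0406 g 5.997829958796501
(35, 0, 85) [284.25469308 203.55515658]
(35, 0, 90) [284.3018122  201.49395858]
(25, 0, 98) [283.07541947 199.82174337]
(30, -12, 98) [489.4668514 376.9742436]
(35, -16, 86) [511.59341456 420.90105999]
(35, -16, 94) [512.60366715 387.73346057]
```

View pics/c4.png

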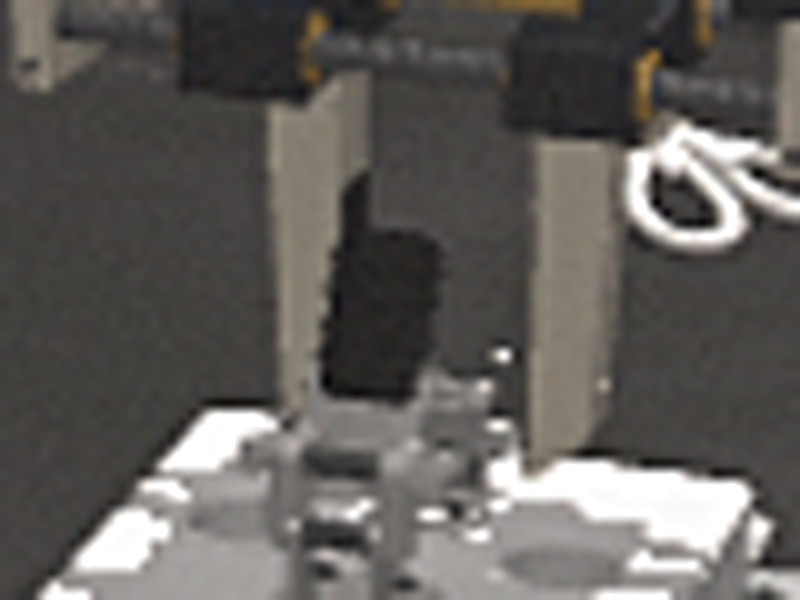

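The bar is no longer visible above the keeper top (crop row 375), so it is down behind the hook. Next I'll draw it back, watching the force.

Emit:
{"op": "carry_out", "data": {"moves": [{"jaw":0.036,"dx":0.002,"dy":0,"dz":0,"yaw":0},{"jaw":0.036,"dx":0.002,"dy":0,"dz":0,"yaw":0},{"jaw":0.036,"dx":0.002,"dy":0,"dz":0,"yaw":0}]}}

```text
t: 11.2
tool_pos: [0.5385, -0.0235, 0.0809]
orientation: [2.433, 1.986, -0.003]
force: [1.1, -5.4, -0.5]
opening: 0.0404
gripper_force: 6.0
```

Emit:
{"op": "carry_out", "data": {"moves": [{"jaw":0.036,"dx":0.0015,"dy":0,"dz":0,"yaw":0},{"jaw":0.036,"dx":0.001,"dy":0,"dz":0,"yaw":0}]}}

```text
t: 11.45
tool_pos: [0.5389, -0.0211, 0.0809]
orientation: [2.433, 1.986, -0.003]
force: [1.2, -6.9, -1.5]
opening: 0.0408
gripper_force: 6.0
```

```bash
python3 -c "
from h import *
st()"
```

```text
t 11.45 press [18.9 -1.  80.9] q [-0.13  0.08  1.8  -0.    1.26  0.07] F [ 1.2 -6.9 -1.5] toolx-yaw 1.369 open 0.0408 g 6.016753390431404
```

```bash
python3 - <<'E'
from h import *
read=snap('side','side5.png')
for f in('side1','side3','side4','side5'):
    g=cv2.cvtColor(cv2.imread(f'pics/{f}.png'),cv2.COLOR_BGR2GRAY)[180:206,258:292].astype(int)
    for r in (188,191,194,198): k=np.where(g[r-180]<50)[0];print(f,r,k.min()+258 if len(k) else None,k.max()+258 if len(k) else None)
E
```

```text
side1 188 271 281
side1 191 270 281
side1 194 271 280
side1 198 271 279
side3 188 273 282
side3 191 272 281
side3 194 272 281
side3 198 272 280
side4 188 274 283
side4 191 273 283
side4 194 272 282
side4 198 272 281
side5 188 270 279
side5 191 270 279
side5 194 270 279
side5 198 270 279
```

Emit:
{"op": "carry_out", "data": {"moves": [{"jaw":0.036,"dx":0.001,"dy":0,"dz":0,"yaw":0},{"jaw":0.036,"dx":0.001,"dy":0,"dz":0,"yaw":0}]}}

```text
t: 11.75
tool_pos: [0.5392, -0.0196, 0.0808]
orientation: [2.432, 1.986, -0.004]
force: [0.0, -9.5, -0.4]
opening: 0.0407
gripper_force: 6.0
```

Emit:
{"op": "carry_out", "data": {"moves": [{"jaw":0.036,"dx":0.001,"dy":0,"dz":0,"yaw":0},{"jaw":0.036,"dx":0.0005,"dy":0,"dz":0,"yaw":0}]}}

```text
t: 12.0
tool_pos: [0.5395, -0.0183, 0.0808]
orientation: [2.432, 1.986, -0.004]
force: [-0.1, -10.2, -1.4]
opening: 0.0406
gripper_force: 6.0
```

```bash
python3 - <<'E'
from h import *
st()
E
```

```text
t 12.0 press [16.1 -1.  80.8] q [-0.13  0.08  1.8  -0.    1.26  0.08] F [ -0.1 -10.2  -1.4] toolx-yaw 1.369 open 0.0406 g 6.025787964463234
```

Emit:
{"op": "carry_out", "data": {"moves": [{"jaw":0.036,"dx":0.001,"dy":0,"dz":0,"yaw":0},{"jaw":0.036,"dx":0,"dy":0,"dz":0,"yaw":0}]}}

```text
t: 12.25
tool_pos: [0.5397, -0.0173, 0.0809]
orientation: [2.432, 1.986, -0.004]
force: [1.1, -9.4, -1.3]
opening: 0.0406
gripper_force: 6.0
```

```bash
python3 - <<'E'
from h import *
st()
b=snap('side','side6.png')
g=cv2.cvtColor(b[...,::-1],cv2.COLOR_BGR2GRAY)[:,258:292]
for r in (188,191,194,198): k=np.where(g[r]<50)[0];print(r,k.min()+258,k.max()+258)
for th in (1.0,1.1,1.2,1.3,1.4,1.5):
    h=np.pi-.175-th; print(th,[proj('side',fromp(-45+r*np.cos(h)+8*np.sin(h)*0,-1,90+r*np.sin(h)))[0].round(1) for r in(28,64)])
E
```

```text
t 12.25 press [15.1 -1.  80.9] q [-0.12  0.08  1.8  -0.    1.26  0.08] F [ 1.1 -9.4 -1.3] toolx-yaw 1.369 open 0.0406 g 6.025320813059807
188 269 278
191 269 279
194 269 279
198 269 279
1.0 [array([272.1, 206.4]), array([270. , 193.5])]
1.1 [array([272.5, 205.5]), array([271. , 191.4])]
1.2 [array([272.9, 204.6]), array([272. , 189.5])]
1.3 [array([273.4, 203.9]), array([273., 188.])]
1.4 [array([273.8, 203.4]), array([274. , 186.8])]
1.5 [array([274.2, 202.9]), array([275. , 185.9])]
```

Emit:
{"op": "carry_out", "data": {"moves": [{"jaw":0.036,"dx":0.0005,"dy":0,"dz":-0.001,"yaw":0},{"jaw":0.036,"dx":0.0005,"dy":0,"dz":-0.001,"yaw":0}]}}

```text
t: 12.55
tool_pos: [0.5399, -0.0163, 0.0827]
orientation: [2.433, 1.986, -0.004]
force: [1.7, -7.2, -1.0]
opening: 0.0404
gripper_force: 6.0
```

Emit:
{"op": "carry_out", "data": {"moves": [{"jaw":0.036,"dx":0.0005,"dy":0,"dz":-0.001,"yaw":0},{"jaw":0.036,"dx":0.0005,"dy":0,"dz":-0.001,"yaw":0}]}}

```text
t: 12.8
tool_pos: [0.5402, -0.015, 0.0848]
orientation: [2.433, 1.986, -0.003]
force: [1.0, -6.1, -1.9]
opening: 0.0406
gripper_force: 6.0
```

```bash
python3 - <<'E'
from h import *
st()
b=snap('side','side7.png')
g=cv2.cvtColor(b[...,::-1],cv2.COLOR_BGR2GRAY)[:,258:292]
for r in (188,191,194,198): k=np.where(g[r]<50)[0];print(r,k.min()+258,k.max()+258)
E
```

```text
t 12.8 press [12.7 -1.  84.8] q [-0.12  0.08  1.8  -0.    1.27  0.08] F [ 1.  -6.1 -1.9] toolx-yaw 1.369 open 0.0406 g 6.001856401562691
188 269 274
191 267 278
194 267 278
198 268 278
```

Emit:
{"op": "carry_out", "data": {"moves": [{"jaw":0.036,"dx":0.0007,"dy":0,"dz":-0.0005,"yaw":0},{"jaw":0.036,"dx":0.0007,"dy":0,"dz":-0.0005,"yaw":0}]}}

```text
t: 13.1
tool_pos: [0.5404, -0.0137, 0.0858]
orientation: [2.433, 1.986, -0.003]
force: [1.3, -7.0, -1.1]
opening: 0.04
gripper_force: 6.0
```

Emit:
{"op": "carry_out", "data": {"moves": [{"jaw":0.036,"dx":0.0007,"dy":0,"dz":-0.0005,"yaw":0},{"jaw":0.036,"dx":0,"dy":0,"dz":0,"yaw":0}]}}

```text
t: 13.35
tool_pos: [0.5406, -0.0129, 0.0864]
orientation: [2.433, 1.986, -0.003]
force: [1.7, -7.0, -1.0]
opening: 0.0406
gripper_force: 6.0
```

```bash
python3 - <<'E'
from h import *
st()
b=snap('side','side8.png')
cv2.imwrite('pics/c8.png',cv2.resize(b[162:222,240:320,::-1],(800,600),interpolation=cv2.INTER_CUBIC))
g=cv2.cvtColor(b[...,::-1],cv2.COLOR_BGR2GRAY)[:,258:292]
for r in (188,191,194,198): k=np.where(g[r]<50)[0];print(r,k.min()+258,k.max()+258)
E
```

```text
t 13.35 press [10.6 -1.  86.4] q [-0.12  0.08  1.79 -0.    1.27  0.09] F [ 1.7 -7.  -1. ] toolx-yaw 1.369 open 0.0406 g 6.003582179546356
188 272 273
191 267 276
194 267 277
198 267 281
```

View pics/c8.png

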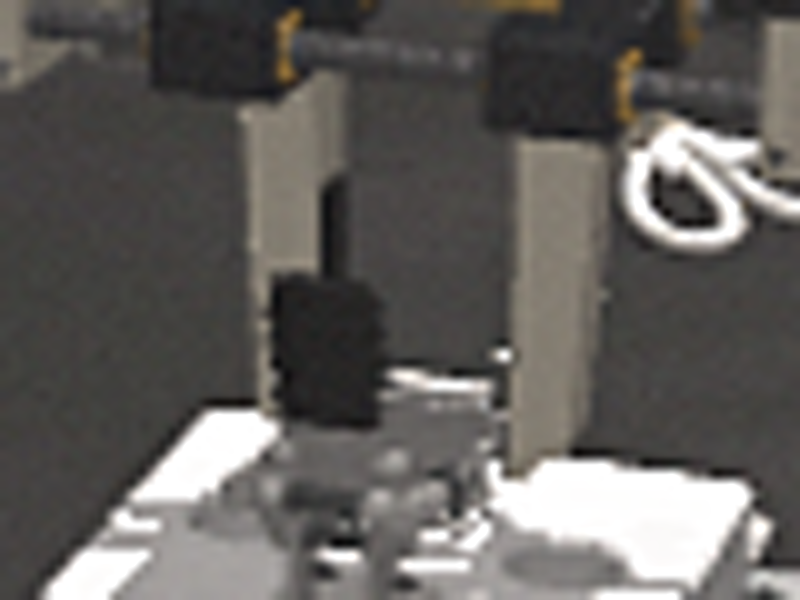

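The bright strip at rows 375–385 ends at the keeper's width, so it is the keeper top. The bar is hooked below it and the lever is at about 1.1 rad. Next I'll release, rise, and go round to the grip's keeper side.

Emit:
{"op": "carry_out", "data": {"moves": [{"jaw":0.06,"dx":0,"dy":0,"dz":0,"yaw":0},{"jaw":0.06,"dx":0,"dy":0,"dz":0,"yaw":0},{"jaw":0.06,"dx":0,"dy":0,"dz":-0.03,"yaw":0},{"jaw":0.06,"dx":0,"dy":0,"dz":-0.05,"yaw":0},{"jaw":0,"dx":0,"dy":0.001,"dz":-0.03,"yaw":0},{"jaw":0,"dx":0.04,"dy":0,"dz":0,"yaw":0},{"jaw":0,"dx":0,"dy":0,"dz":0,"yaw":0},{"jaw":0,"dx":0,"dy":0,"dz":0,"yaw":0}]}}

```text
t: 14.4
tool_pos: [0.5495, 0.0275, 0.1961]
orientation: [-2.432, -1.988, 0.002]
force: [0.4, 0.1, 0.6]
opening: 0.0247
gripper_force: 0.0
```

```bash
python3 - <<'E'
from h import *
st()
b=snap('side','side9.png');snap('top','top9.png')
g=cv2.cvtColor(b[...,::-1],cv2.COLOR_BGR2GRAY)[:,258:292]
for r in (186,188,190,192,194,198): k=np.where(g[r]<50)[0];print(r,k+258)
E
```

```text
t 14.4 press [-30.8  -0.4 196.1] q [-0.04  0.01  1.66 -0.    1.48  0.16] F [0.4 0.1 0.6] toolx-yaw 1.371 open 0.0247 g 0.0
186 []
188 []
190 [268 269]
192 [267 268 269 270 271 272 273 274 275 276 277]
194 [267 268 269 270 271 272 273 274 275 276 277]
198 [267 268 269 270 271 272 273 274 275 276 277]
```

Emit:
{"op": "carry_out", "data": {"moves": [{"jaw":0,"dx":0,"dy":0,"dz":0,"yaw":0},{"jaw":0,"dx":0,"dy":0,"dz":0.03,"yaw":0},{"jaw":0,"dx":0,"dy":0,"dz":0.028,"yaw":0},{"jaw":0,"dx":0.003,"dy":0,"dz":0,"yaw":0},{"jaw":0,"dx":0.003,"dy":0,"dz":0,"yaw":0}]}}

```text
t: 15.12
tool_pos: [0.5516, 0.0333, 0.1397]
orientation: [2.433, 1.986, 0.001]
force: [0.2, 0.3, -0.3]
opening: 0.0007
gripper_force: 0.0
```

```bash
python3 -c "
from h import *
st()"
```

```text
t 15.12 press [-36.9   0.6 139.7] q [-0.03  0.05  1.72  0.    1.37  0.17] F [ 0.2  0.3 -0.3] toolx-yaw 1.369 open 0.0007 g 0.0
```

Emit:
{"op": "carry_out", "data": {"moves": [{"jaw":0,"dx":0.002,"dy":-0.001,"dz":0,"yaw":0},{"jaw":0,"dx":0.002,"dy":0,"dz":0,"yaw":0},{"jaw":0,"dx":0.002,"dy":0,"dz":0,"yaw":0},{"jaw":0,"dx":0.002,"dy":0,"dz":0,"yaw":0}]}}

```text
t: 15.62
tool_pos: [0.552, 0.0413, 0.1389]
orientation: [2.433, 1.987, 0.0]
force: [0.1, -0.5, 0.6]
opening: 0.0006
gripper_force: 0.5
```

Emit:
{"op": "carry_out", "data": {"moves": [{"jaw":0,"dx":0.002,"dy":0,"dz":0,"yaw":0},{"jaw":0,"dx":0.002,"dy":0,"dz":0,"yaw":0}]}}

```text
t: 15.88
tool_pos: [0.5525, 0.0452, 0.1385]
orientation: [2.433, 1.987, -0.0]
force: [0.6, -0.9, -0.7]
opening: 0.0006
gripper_force: 0.6
```

```bash
python3 -c "
from h import *
st()"
```

```text
t 15.88 press [-48.7  -0.9 138.5] q [-0.01  0.06  1.71 -0.    1.37  0.19] F [ 0.6 -0.9 -0.7] toolx-yaw 1.37 open 0.0006 g 0.6146408334461739
```

Emit:
{"op": "carry_out", "data": {"moves": [{"jaw":0,"dx":0.002,"dy":0,"dz":0.0005,"yaw":0},{"jaw":0,"dx":0.002,"dy":0,"dz":0.0008,"yaw":0}]}}

```text
t: 16.12
tool_pos: [0.5533, 0.0493, 0.1373]
orientation: [2.433, 1.987, -0.0]
force: [-0.1, -2.3, 0.8]
opening: 0.0006
gripper_force: 1.1
```

Emit:
{"op": "carry_out", "data": {"moves": [{"jaw":0,"dx":0.002,"dy":0,"dz":0.001,"yaw":0},{"jaw":0,"dx":0.002,"dy":0,"dz":0.001,"yaw":0}]}}

```text
t: 16.38
tool_pos: [0.5542, 0.0531, 0.1354]
orientation: [2.433, 1.987, -0.0]
force: [-0.7, -2.5, 2.4]
opening: 0.0005
gripper_force: 2.1
```

```bash
python3 -c "
from h import *
st()"
```

```text
t 16.38 press [-56.7  -0.9 135.4] q [ 0.    0.07  1.71 -0.    1.36  0.2 ] F [-0.7 -2.5  2.4] toolx-yaw 1.37 open 0.0005 g 2.0720723719568923
```

Emit:
{"op": "carry_out", "data": {"moves": [{"jaw":0,"dx":0.0017,"dy":0,"dz":0.001,"yaw":0},{"jaw":0,"dx":0.0017,"dy":0,"dz":0.001,"yaw":0},{"jaw":0,"dx":0.0017,"dy":0,"dz":0.001,"yaw":0}]}}

```text
t: 16.75
tool_pos: [0.5553, 0.0581, 0.1325]
orientation: [2.433, 1.987, 0.0]
force: [-1.4, -3.9, 5.0]
opening: 0.0005
gripper_force: 2.9
```

Emit:
{"op": "carry_out", "data": {"moves": [{"jaw":0,"dx":0.0016,"dy":0,"dz":0.0012,"yaw":0},{"jaw":0,"dx":0.0016,"dy":0,"dz":0.0012,"yaw":0}]}}

```text
t: 17.0
tool_pos: [0.556, 0.0614, 0.1301]
orientation: [2.433, 1.987, 0.001]
force: [-1.7, -3.2, 5.5]
opening: 0.0003
gripper_force: 3.1
```

```bash
python3 -c "
from h import *
st()"
```

```text
t 17.0 press [-65.3  -0.8 130.1] q [0.02 0.08 1.71 0.   1.36 0.22] F [-1.7 -3.2  5.5] toolx-yaw 1.37 open 0.0003 g 3.129176103975624
```

Emit:
{"op": "carry_out", "data": {"moves": [{"jaw":0,"dx":0.0015,"dy":0,"dz":0.0013,"yaw":0},{"jaw":0,"dx":0.0014,"dy":0,"dz":0.0014,"yaw":0},{"jaw":0,"dx":0.0014,"dy":0,"dz":0.0014,"yaw":0}]}}

```text
t: 17.38
tool_pos: [0.5569, 0.0659, 0.1262]
orientation: [2.433, 1.987, 0.001]
force: [-1.5, -2.6, 6.1]
opening: 0.0008
gripper_force: 2.9
```

Emit:
{"op": "carry_out", "data": {"moves": [{"jaw":0,"dx":0.0013,"dy":0,"dz":0.0015,"yaw":0},{"jaw":0,"dx":0.0013,"dy":0,"dz":0.0015,"yaw":0},{"jaw":0,"dx":0.0012,"dy":0,"dz":0.0015,"yaw":0}]}}

```text
t: 17.75
tool_pos: [0.5578, 0.07, 0.1216]
orientation: [-2.433, -1.987, -0.002]
force: [-0.9, -0.8, 4.2]
opening: 0.0004
gripper_force: 2.2
```

```bash
python3 -c "
from h import *
st()"
```

```text
t 17.75 press [-74.1  -0.7 121.6] q [0.03 0.09 1.71 0.   1.34 0.23] F [-0.9 -0.8  4.2] toolx-yaw 1.37 open 0.0004 g 2.232202113373205
```

Emit:
{"op": "carry_out", "data": {"moves": [{"jaw":0,"dx":0.0008,"dy":0,"dz":0.0017,"yaw":0},{"jaw":0,"dx":0.0008,"dy":0,"dz":0.0017,"yaw":0},{"jaw":0,"dx":0.0007,"dy":0,"dz":0.0017,"yaw":0}]}}

```text
t: 18.12
tool_pos: [0.5582, 0.0721, 0.1163]
orientation: [-2.433, -1.988, -0.002]
force: [0.1, 1.0, 3.3]
opening: 0.0006
gripper_force: 1.3
```

Emit:
{"op": "carry_out", "data": {"moves": [{"jaw":0,"dx":0.0007,"dy":0,"dz":0.0017,"yaw":0},{"jaw":0,"dx":0.0005,"dy":0,"dz":0.0017,"yaw":0}]}}

```text
t: 18.38
tool_pos: [0.5578, 0.0727, 0.1123]
orientation: [-2.433, -1.987, 0.001]
force: [0.2, 1.0, 1.2]
opening: 0.0004
gripper_force: 0.4
```

```bash
python3 -c "
from h import *
st()
b=snap('side','side10.png')
g=cv2.cvtColor(b[...,::-1],cv2.COLOR_BGR2GRAY)
m=(g[190:225,255:290]<50);r=np.where(m.sum(1)>5)[0]+190;print(r)
for th in (0,.1,.2,.3):
    h=np.pi-.175-th;print(th,proj('side',fromp(-45+64*np.cos(h),-1,90+64*np.sin(h)))[0])
"
```

```text
t 18.38 press [-76.7  -1.2 112.3] q [0.04 0.11 1.71 0.   1.32 0.24] F [0.2 1.  1.2] toolx-yaw 1.37 open 0.0004 g 0.4350739852816332
[214 215 216 217 218]
0 [263.52760535 223.74930715]
0.1 [263.7732408  220.50993997]
0.2 [264.12596362 217.21166738]
0.3 [264.58174684 213.89506237]
```

Emit:
{"op": "carry_out", "data": {"moves": [{"jaw":0,"dx":0.0005,"dy":0,"dz":0.0015,"yaw":0},{"jaw":0,"dx":0.0003,"dy":0,"dz":0.0015,"yaw":0}]}}

```text
t: 18.68
tool_pos: [0.5579, 0.0733, 0.1094]
orientation: [-2.433, -1.987, 0.001]
force: [-0.5, -0.4, -0.4]
opening: 0.0008
gripper_force: 0.0
```

Emit:
{"op": "carry_out", "data": {"moves": [{"jaw":0,"dx":0.0003,"dy":0,"dz":0.0015,"yaw":0},{"jaw":0,"dx":0,"dy":0,"dz":0.0005,"yaw":0}]}}

```text
t: 18.92
tool_pos: [0.5582, 0.0737, 0.1076]
orientation: [-2.433, -1.987, 0.001]
force: [0.5, 0.1, 0.7]
opening: 0.0009
gripper_force: 0.0
```

```bash
python3 -c "
from h import *
st()
b=snap('side','side11.png')
g=cv2.cvtColor(b[...,::-1],cv2.COLOR_BGR2GRAY)
m=(g[190:230,255:290]<50);r=np.where(m.sum(1)>5)[0]+190;print(r)
"
```

```text
t 18.93 press [-77.7  -1.1 107.6] q [ 0.04  0.11  1.72 -0.    1.31  0.24] F [0.5 0.1 0.7] toolx-yaw 1.37 open 0.0009 g 0.0
[217 221 222]
```

Emit:
{"op": "carry_out", "data": {"moves": [{"jaw":0,"dx":0,"dy":0,"dz":0.001,"yaw":0},{"jaw":0,"dx":0,"dy":0,"dz":0.001,"yaw":0}]}}

```text
t: 19.23
tool_pos: [0.5584, 0.0737, 0.1059]
orientation: [2.433, 1.987, 0.0]
force: [-0.0, 0.2, 0.0]
opening: 0.0006
gripper_force: 0.0
```

Emit:
{"op": "carry_out", "data": {"moves": [{"jaw":0,"dx":0,"dy":0,"dz":0.001,"yaw":0},{"jaw":0,"dx":0,"dy":0,"dz":0.0005,"yaw":0}]}}

```text
t: 19.48
tool_pos: [0.5586, 0.0738, 0.1052]
orientation: [2.433, 1.987, 0.001]
force: [-2.6, -0.0, 7.7]
opening: 0.0004
gripper_force: 4.1
```

The lever is on its stop: contact at z = 105 mm, as predicted for shut. Next I'll retract and take a last look.

Emit:
{"op": "carry_out", "data": {"moves": [{"jaw":0,"dx":0,"dy":0,"dz":-0.02,"yaw":0},{"jaw":0,"dx":0,"dy":0,"dz":-0.05,"yaw":0},{"jaw":0,"dx":0,"dy":0,"dz":-0.05,"yaw":0},{"jaw":0,"dx":-0.06,"dy":-0.01,"dz":0,"yaw":0},{"jaw":0,"dx":-0.06,"dy":-0.01,"dz":0,"yaw":0},{"jaw":0,"dx":-0.06,"dy":-0.01,"dz":0,"yaw":0},{"jaw":0,"dx":-0.06,"dy":-0.01,"dz":0,"yaw":0},{"jaw":0,"dx":-0.04,"dy":0,"dz":0,"yaw":0}]}}

```text
t: 20.48
tool_pos: [0.4622, -0.195, 0.2259]
orientation: [2.433, 1.984, 0.001]
force: [1.1, -0.3, -0.2]
opening: 0.0003
gripper_force: 0.0
```

```bash
python3 - <<'E'
from h import *
st()
a=snap('top','top12.png');b=snap('side','side12.png')
a=cv2.resize(a[175:265,265:355,::-1],(400,400),interpolation=cv2.INTER_CUBIC)
b=cv2.resize(b[182:242,245:305,::-1],(400,400),interpolation=cv2.INTER_CUBIC)
cv2.imwrite('pics/c12.png',np.hstack([a,b]))
inv=lambda n,p:proj(n,fromp(*p))[0]
for p in [(25,16,90),(25,-18,90),(30,0,98),(-104,0,108)]: print(p,(inv('top',p)+.4-[265,175])*4.444,(inv('side',p)+.4-[245,182])*6.667+[400,0])
E
```

```text
t 20.48 press [204.7 -41.4 225.9] q [-0.5  -0.14  1.75 -0.    1.54 -0.3 ] F [ 1.1 -0.3 -0.2] toolx-yaw 1.368 open 0.0003 g 0.0
(25, 16, 90) [257.00379351 166.66770745] [609.99677358 137.45215893]
(25, -18, 90) [238.83172486 257.69958321] [708.33284808 150.9567371 ]
(30, 0, 98) [263.93471143 211.05230532] [660.87726035 115.97440733]
(-104, 0, 108) [-100.06497544  134.67420143] [527.51793395 253.28192221]
```

View pics/c12.png

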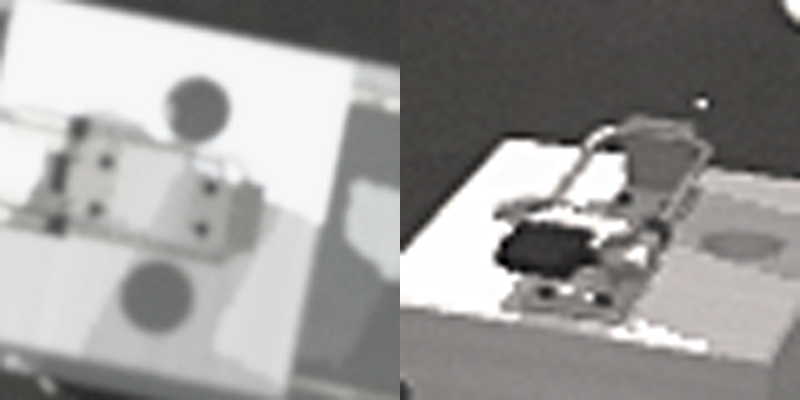

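The final view shows the loop legs running to the sides of the keeper at about crop (245,160–260), with the bar hidden under its lip. The grip lies flat at about (548,248), the parting line is closed, and the gripper is clear.

```bash
python3 -c "
from h import *
print(close_job())"
```

```text
the job is handed in; nothing more can be done
None
```

I handed the job in at about 20.5 s. By my last camera view the loose half is home, the loop is hooked behind the keeper and the lever is shut on its stop. The robot was clear of everything and I saw no force above about 15 N; the judge's verdict was not shown to me.

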